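Set the refill reminder's levers for the empty salt shaker

TASK

The grey refill-reminder box on the shelf, the long one with three small black toggle levers side by side, has one lever for each tier of the white rack. Only the salt shaker on the top tier is empty, so set the left lever on and the middle and right levers off, without pressing hard on the box. On is tipped right over towards the three little round lenses, off is tipped right over the other way; left and right are as seen from the robot, with the lenses on the far side.

Things in the scene. Friction and masses are not known exactly. Their poses are not given: they have to be found in the camera images.
- reminder_box: Fixed grey box, 95 (x) by 150 (y) by 32 mm high. Origin: centre of its underside; z up; x points to the long edge with three lenses (domes 5 mm high, 37 mm off the middle line), away from the robot within 30 degrees; y to the left. Lever hinges lie on its top, at x = 0, z = 32 mm: left y = +42, middle 0, right -42 mm. A smaller square white box with two levers is not part of the job.
- lever_left (a joint): Tilt (rad) of the left black lever about its hinge along the box's y: 0 upright, +0.5 fully towards the lenses (on), -0.5 fully away (off). Stalk 7 mm thick, 11 mm ball at the tip, 45 mm long; tipped, the tip reaches 22 mm sideways, 40 mm above the box top. Pushed past upright it falls over to the other stop by its own weight and stays; under 1 N at the tip moves it. Starts off.
- lever_middle (a joint): Tilt of the middle lever, of the same make and with the same values: +0.5 on (towards the lenses), -0.5 off. It may start either way.
- lever_right (a joint): Tilt of the right lever, of the same make and with the same values: +0.5 on (towards the lenses), -0.5 off. It may start either way.
Things that resemble listed ones, but are neither listed nor needed, are in the scene too. Leave any green or turquoise look-alike of the reminder_box alone.

How it is judged:
By the outcome, as a careful person would: the job done as asked, in the order asked, and still so for the second after the job is handed in, with the robot touching nothing.
It also fails if it takes over 35 s, if anything falls off the work surface, if the arm or the gripper's body presses on something with over 40 N, if the wrist force passes 120 N, or if a joint passes its speed limit or range.

ROBOT

A 7-joint arm with a two-finger parallel gripper is mounted at the origin on the work surface. World frame = base frame: x ahead of the robot, y to its left, z up, the work surface at z = 0. Lengths are in m, angles in rad, forces in N, time in s.
With the tool pointing down it reaches from about 0.425 to 0.875 m from the base axis. Payload 4.7 kg.
Tool frame: the origin (TCP) lies at the very end of the fingers, on their centre line; the grasp point (between the pads) lies 19 mm behind it; z points along the fingers, y is the line along which they close (so a half turn about z gives the same grasp; the last joint's range is limited). The gripper opens to 87 mm and grips with 3 to 60 N. Pads are 19 mm wide; open, the fingers measure 117 mm over their backs; the gripper's body (75 mm by 190 mm) begins 51 mm behind the grasp point.
Start: joints at [1.18, 0.321, -0.07, 1.45, 0.023, 1.371, -0.057], TCP at [0.256, -0.597, 0.223] pointing down, gripper open.
Joint ranges: [-2.86, 2.86], [-0.3, 2.09], [-1.38, 1.24], [0.06, 2.45], [-1.56, 4.7], [0.09, 2.05], [-2.69, 2.69]. Speed limits (rad/s): [2.57, 2.57, 3.14, 3.14, 3.14, 3.14, 3.14].

INTERFACE

Orientations are given as a 3x3 rotation matrix whose columns are the frame's x, y, z axes.
In Python, from plant import robot gives the robot as it stands. The module is installed in compiled form; this text tells all that it offers.
- The arm moves only by the tool send_rows, never from a script. Its argument "moves" is a list of rows, each a list of 7 numbers: the turn, a rotation vector about the tool's x, y, z as a fraction of full scale, then the shift along the tool's x, y, z as a fraction of full scale, then the gripper command: -1 is shut, 1 is fully open, values between are in proportion. A call has 1 to 5 rows; each row is the pose to reach, as a shift and turn from the pose commanded when the call began, along the tool's axes at that moment; what a row does not reach only later rows make up. Full scale, the value 1, is 200 mm for a shift and 120 degrees for a turn. A row lasts 1/12 s, in which the tool goes at most 41.7 mm and 7.16 degrees, less where a joint would pass 70% of its speed; a pose out of reach is approached as far as the arm can. A call with a number of a shift or a turn outside -1 to 1 is refused whole. A call with a gripper value outside its range is refused whole. The fingers move at their own pace and stop on an object; "squeeze" is the grip in N (left out, the last holds). Time passes only in rows, so rows that repeat a pose let the fingers close. It gives the time, the measured TCP pose, the force, the opening and the grip force at its end, in the units of the state.
- robot.state(): the state, without advancing time (a new reading comes with each control period).
- robot.capture(name): name is "side" or "top" or "wrist"; returns the picture (420x560x3 uint8, red, green, blue); there is no depth.
- robot.camera_model(name): a dict with "mtx" (3x3 intrinsics, pixels), "k1" (the pictures are not rectified: a ray, as slopes to the right and down, at radius r is drawn at 1 + k1 r^2 times it, then the intrinsics apply), "eye" and "attitude" of the camera in the world. Camera axes: x right, y down, z forward; pixel columns grow to the right and rows downward; lengths in m; the calibration is good to about 2 mm. A picture is of the moment at which its call begins: read the wrist's pose just before it. camera_model takes no time and is no camera call; for the wrist camera it gives the pose at the moment of the call.
- robot.sign_off(): hands the job in; it is judged then, once.
Trained networks look in the newest picture that a camera, given by its name, has taken for a name from the list of things; names that differ only in an ending like _2 or _b are one class to them, and where a whole thing is asked for, a point or a joint stands for the part that bears it (a point fixed in the world has none). Each returns a list of dicts, best first, with "p" (0 to 1); they miss things now and then, are a little off and sometimes report something else, mostly with a low value. They report only what shows in the picture. A call takes as long as a camera call. They do not tell look-alikes from the thing itself.
- robot.look_for(camera, name): "box" ([left, top, width, height] in pixels, round what is visible of it).
- robot.outline_of(camera, name): "pixels" (420x560 bool, what is visible of it) and "box" ([left, top, width, height] in pixels, round what is visible of it).
- robot.mark_of(camera, name): "pixel" ([column, row] in pixels: a listed point, or the origin of a listed thing).
The state is a dict: "time_s": time; "joints": joint angles; "qvel": joint speeds; "joint_torque": joint torques, N m; "eef_pos": TCP position; "orientation": TCP orientation; "contact_force": force on the tool from outside, world axes, zero at the start; "moment": the same for the moment, N m; "finger_gap": opening from 0.0 (shut) to 1.0 (fully open); "gripper_force": force on a finger pad.
Only numpy, scipy, OpenCV 4.12 (cv2) and the standard library are available. Lean on these libraries where they do the work, as an engineer would, in place of code of your own. Each camera call takes 0.05 s, during which the arm holds its last target. There are 200 camera calls.

## Working session

There is one attempt and no reset: what is moved stays moved. The work goes in short steps, Python scripts to look and compute and a tool call to move; the robot and the scene stay as the last step left them, time stands still between calls to the robot, and variables do not carry over. Pictures are saved under pics/ and viewed, at most 10 in all, crops included, and the job is handed in when it is done.

Besides the shell and the picture viewer there is one more tool, called as name([rows], argument=value, ...), one row to a line, values as JSON. send_rows: Moves the arm, as the interface text tells. Its arguments: {"type":"object","properties":{"moves":{"type":"array"},"squeeze":{"type":"number"}},"required":["moves"]}

```bash
mkdir -p pics; cat > h.py <<'E'
import numpy as np, cv2
from plant import robot
def ray(cam,px):
    m=robot.camera_model(cam); K=np.array(m['mtx']); s=np.linalg.solve(K,[px[0],px[1],1.])[:2]
    u=s.copy()
    for _ in range(20): u=s/(1+m['k1']*(u@u))
    R=np.array(m['attitude']); return np.array(m['eye']),R@np.array([u[0],u[1],1.])
def at_z(cam,px,z):
    e,d=ray(cam,px); return e+d*(z-e[2])/d[2]
def proj(cam,P):
    m=robot.camera_model(cam); R=np.array(m['attitude']); c=R.T@(np.array(P)-np.array(m['eye']))
    u=c[:2]/c[2]; u=u*(1+m['k1']*(u@u)); return (np.array(m['mtx'])@[u[0],u[1],1])[:2]
E
python3 - <<'E'
from h import *
a=robot.capture('top'); b=robot.capture('side')
for c in('top','side'):
    print(c,np.round(robot.camera_model(c)['eye'],3),np.array(robot.camera_model(c)['attitude']).round(2).tolist())
    for d in robot.look_for(c,'reminder_box')[:4]: print('box',d, at_z(c,[d['box'][0]+d['box'][2]/2,d['box'][1]+d['box'][3]/2],.03).round(3))
    for d in robot.mark_of(c,'reminder_box')[:4]: print('mark',d, at_z(c,d['pixel'],.0).round(3))
cv2.imwrite('pics/a.png',cv2.resize(np.vstack([a,b])[:,:,::-1],(400*2*1,600*2)) [:600]) if 0 else None
cv2.imwrite('pics/top.png',cv2.resize(a[:,:,::-1],(800,600)));cv2.imwrite('pics/side.png',cv2.resize(b[:,:,::-1],(800,600)))
s=robot.state();print(s['time_s'],s['eef_pos'],np.array(s['orientation']).round(3).tolist())
E
```

```text
top [0.379 0.229 1.061] [[-0.01, -0.99, 0.13], [-1.0, 0.01, 0.02], [-0.02, -0.13, -0.99]]
box {'box': [106.0, 205.7, 68.0, 50.0], 'p': 0.9} [0.471 0.585 0.03 ]
box {'box': [320.2, 192.6, 66.0, 46.8], 'p': 0.87} [0.502 0.071 0.03 ]
box {'box': [399.3, 255.6, 73.6, 41.5], 'p': 0.79} [ 0.359 -0.118  0.03 ]
box {'box': [385.0, 128.8, 68.8, 50.3], 'p': 0.78} [ 0.653 -0.093  0.03 ]
mark {'pixel': [281.8, 158.3], 'p': 0.92} [0.654 0.243 0.   ]
mark {'pixel': [351.3, 214.8], 'p': 0.8} [0.509 0.071 0.   ]
mark {'pixel': [414.7, 157.4], 'p': 0.78} [ 0.653 -0.09   0.   ]
mark {'pixel': [431.6, 276.1], 'p': 0.75} [ 0.359 -0.117  0.   ]
side [0.322 1.173 0.628] [[-0.98, -0.08, 0.15], [-0.17, 0.52, -0.83], [-0.01, -0.85, -0.53]]
box {'box': [226.8, 286.7, 80.9, 87.3], 'p': 0.89} [0.465 0.603 0.03 ]
box {'box': [195.8, 178.6, 46.5, 56.9], 'p': 0.74} [0.656 0.238 0.03 ]
box {'box': [341.1, 127.7, 32.6, 42.1], 'p': 0.65} [ 0.358 -0.131  0.03 ]
box {'box': [272.7, 157.1, 41.1, 46.6], 'p': 0.6} [0.507 0.084 0.03 ]
mark {'pixel': [357.7, 160.1], 'p': 0.95} [ 0.354 -0.119  0.   ]
mark {'pixel': [270.2, 335.4], 'p': 0.87} [0.464 0.585 0.   ]
mark {'pixel': [292.0, 188.4], 'p': 0.76} [0.513 0.073 0.   ]
mark {'pixel': [220.6, 216.7], 'p': 0.68} [0.657 0.232 0.   ]
0.3 [ 0.25590699 -0.59732977  0.22219031] [[0.919, 0.394, -0.0], [0.394, -0.919, 0.001], [-0.0, -0.001, -1.0]]
```

View pics/top.png

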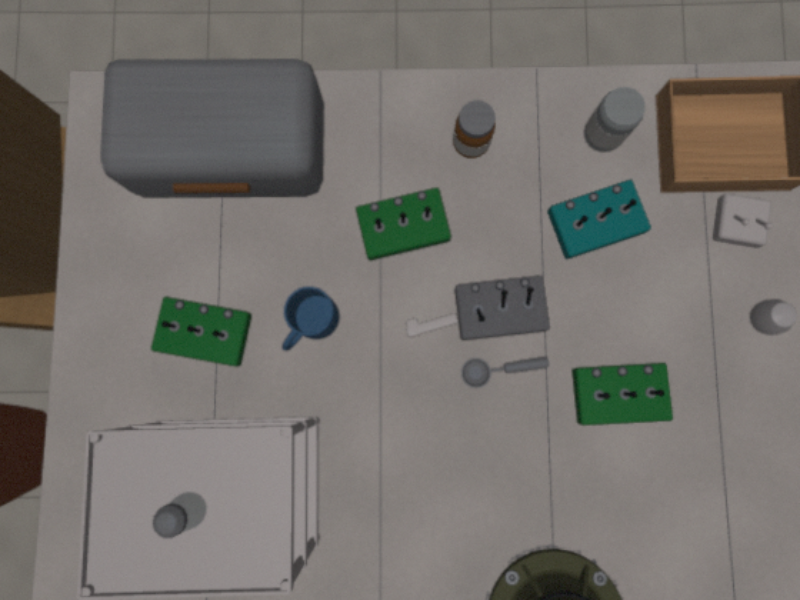

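View pics/side.png

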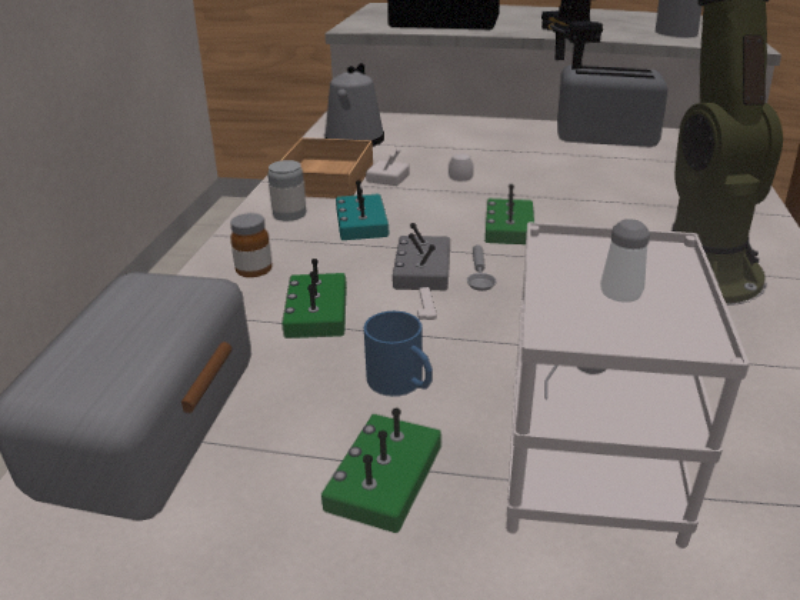

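The top view (800x600) shows five three-lever boxes: green at (403,222), (201,331) and (622,394), turquoise at (600,218), and grey at (502,307), world about (0.51, 0.07). The grey one is the target, with its lenses on the far edge. Its left lever looks off, and its middle and right levers look on. I'll fit the pose and confirm in a crop.

```bash
python3 - <<'E'
from h import *
from scipy.optimize import minimize
a=robot.capture('top'); b=robot.capture('side')
M={}
for c,t in(('top',(351,215)),('side',(295,183))):
    o=[d for d in robot.outline_of(c,'reminder_box') if d['pixels'][t[1]-8:t[1]+8,t[0]-8:t[0]+8].mean()>.4]
    print(c,[(d['p'],d['box'],int(d['pixels'].sum())) for d in o]); 
    if o: M[c]=o[0]['pixels'].astype(np.uint8)
def sil(c,p):
    x,y,w=p; s,co=np.sin(w),np.cos(w); P=[proj(c,[x+co*i-s*j,y+s*i+co*j,z]) for i in(-.0475,.0475) for j in(-.075,.075) for z in(0,.032)]
    h=cv2.convexHull(np.array(P,np.float32)); m=np.zeros((1680,2240),np.uint8); cv2.fillConvexPoly(m,np.round(h*4+1.5).astype(int),1); return cv2.resize(m*255,(560,420),interpolation=cv2.INTER_AREA)/255.
for cs in (['top'],['side'],['top','side']):
    cs=[c for c in cs if c in M]
    if not cs: continue
    f=lambda p:sum(np.abs(sil(c,p)-M[c]).sum()/M[c].sum() for c in cs)
    best=min((minimize(f,[.51,.071,w],method='Nelder-Mead',options=dict(initial_simplex=[[.51,.071,w],[.52,.071,w],[.51,.081,w],[.51,.071,w+.1]])) for w in(0.,.1,.2)),key=lambda r:r.fun)
    print(cs,best.x.round(4),best.fun)
np.save('p.npy',best.x); x,y,w=best.x
print({c:[proj(c,[x-np.sin(w)*j,y+np.cos(w)*j,.032]).round(1).tolist() for j in(.042,0,-.042)] for c in('top','side')})
A=cv2.resize(a[180:250,305:400],None,fx=6,fy=6,interpolation=3);B=cv2.resize(b[145:215,260:330],None,fx=3.2,fy=6,interpolation=3)[:420]
cv2.imwrite('pics/crop.png',np.hstack([A,B])[:,:,::-1])
print(at_z('side',(428,98),0), at_z('side',(248,98),0))
E
```

```text
top [(0.58, [319.5, 192.4, 66.6, 46.7], 2498)]
side [(0.92, [274.5, 159.7, 38.9, 44.0], 1491)]
['top'] [0.506  0.076  0.1059] 0.040438625410132024Traceback (most recent call last):
  File "<stdin>", line 16, in <module>
  File "<stdin>", line 16, in <genexpr>
    res = _minimize_neldermead(fun, x0, args, callback, bounds=bounds,
                               **options)
    fxe = func(xe)
    fx = function(np.copy(x), *(wrapper_args + args))
  File "<stdin>", line 15, in <lambda>
  File "<stdin>", line 15, in <genexpr>
  File "<stdin>", line 10, in sil
  File "h.py", line 11, in proj
    m=robot.camera_model(cam); R=np.array(m['attitude']); c=R.T@(np.array(P)-np.array(m['eye']))
ValueError: time passes only in moves, steps and waits
```

```bash
sed -i 's/^def ray/import functools\n@functools.lru_cache(None)\ndef cm(c): return robot.camera_model(c)\ndef ray/; s/m=robot.camera_model(cam)/m=cm(cam)/' h.py; python3 - <<'E'
from h import *
a=robot.capture('top'); b=robot.capture('side')
x,y,w=.506,.076,.106; np.save('p.npy',[x,y,w]); s,co=np.sin(w),np.cos(w)
def mark(im,c,x0,y0,f,h,wd):
    o=cv2.resize(im[y0:y0+h,x0:x0+wd],None,fx=f,fy=f,interpolation=3)
    for i,j in((-.0475,-.075),(-.0475,.075),(.0475,-.075),(.0475,.075),(0,.042),(0,0),(0,-.042)):
        q=proj(c,[x+co*i-s*j,y+s*i+co*j,.032]); cv2.circle(o,tuple(int(v) for v in (q-[x0,y0]+.5)*f),2,(255,0,0),-1)
    return o
cv2.imwrite('pics/crop.png',np.hstack([mark(a,'top',310,180,5,75,85),mark(b,'side',260,145,5,75,70)])[:,:,::-1])
print(at_z('side',(428,98),0), at_z('side',(248,98),0),robot.state()['time_s'])
E
```

```text
[ 0.11396192 -0.70717093  0.        ] [ 0.79633619 -0.59753381  0.        ] 0.6
```

View pics/crop.png

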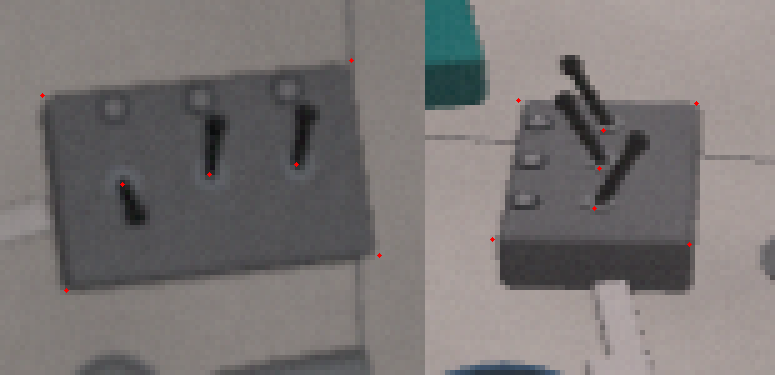

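The crop confirms it. The grey box has its lenses on the far side, the left lever off at (130,205), and the middle (212,145) and right (302,135) levers on. The projected hinges fit within about 3 mm. I'll approach with the gripper shut and the tool aligned to the box.

send_rows([
  [0,0,0.0285,0.155,-0.12,0,-1],
  [0,0,0.057,0.31,-0.24,0,-1],
  [0,0,0.0855,0.465,-0.36,0,-1],
  [0,0,0.114,0.62,-0.48,0,-1],
  [0,0,0.1425,0.775,-0.6,0,-1],
], squeeze=5)

```text
time_s: 1.02
eef_pos: [0.3518, -0.4245, 0.2227]
orientation: [[0.995, 0.103, 0.0], [0.103, -0.995, -0.001], [0.0, 0.001, -1.0]]
contact_force: [0.7, -1.0, 0.8]
finger_gap: 0.708
gripper_force: 0.0
```

```bash
cat > w.py <<'E'
from h import *
import sys
s=robot.state(); R=np.array(s['orientation']); P=np.array(s['eef_pos']); x,y,w=np.load('p.npy'); c,n=np.cos(w),np.sin(w)
print('t',s['time_s'],'pos',P.round(4),'tool x yaw',np.arctan2(R[1,0],R[0,0]).round(3),'tilt',R[:,2].round(3),'F',np.round(s['contact_force'],2),'gap',s['finger_gap'])
d=P-[x,y,.032]; print('in box mm',(np.array([c*d[0]+n*d[1],-n*d[0]+c*d[1],d[2]])*1000).round(1))
for a in sys.argv[1:]:
    i,j,k=[float(v)/1000 for v in a.split(',')]
    T=np.array([x+c*i-n*j,y+n*i+c*j,.032+k]); print(a,'shift',(R.T@(T-P)/.2).round(3),'turn',round((np.arctan2(R[1,0],R[0,0])-w)/2.0944,4))
E
python3 w.py -- -50,42,150 2>/dev/null || python3 w.py " -50,42,150"
```

```text
t 1.0167 pos [ 0.3518 -0.4245  0.2227] tool x yaw 0.103 tilt [ 0.    -0.001 -1.   ] F [ 0.74 -0.95  0.78] gap 0.7084726523823404
in box mm [-206.3 -481.4  190.7]
t 1.0167 pos [ 0.3518 -0.4245  0.2227] tool x yaw 0.103 tilt [ 0.    -0.001 -1.   ] F [ 0.74 -0.95  0.78] gap 0.7084726523823404
in box mm [-206.3 -481.4  190.7]
 -50,42,150 shift [ 0.774 -2.619  0.202] turn -0.0014
```

send_rows([
  [0,0,0,0.1,-0.17,0,-1],
  [0,0,0,0.2,-0.34,0,-1],
  [0,0,0,0.3,-0.5,0,-1],
  [0,0,0,0.4,-0.66,0,-1],
  [0,0,0,0.5,-0.82,0,-1],
])

```text
time_s: 1.43
eef_pos: [0.4337, -0.2507, 0.223]
orientation: [[0.994, 0.106, 0.001], [0.106, -0.994, -0.001], [0.001, 0.001, -1.0]]
contact_force: [0.5, -0.9, -0.0]
finger_gap: 0.325
gripper_force: 0.0
```

send_rows([
  [0,0,0,0.05,-0.19,0,-1],
  [0,0,0,0.1,-0.38,0,-1],
  [0,0,0,0.14,-0.56,0,-1],
  [0,0,0,0.18,-0.74,0,-1],
  [0,0,0,0.2,-0.92,0,-1],
])

```text
time_s: 1.85
eef_pos: [0.4538, -0.0632, 0.2228]
orientation: [[0.994, 0.107, 0.001], [0.107, -0.994, -0.0], [0.001, 0.001, -1.0]]
contact_force: [0.6, -0.2, 1.3]
finger_gap: 0.024
gripper_force: 0.0
```

```bash
python3 w.py " -50,42,100"
```

```text
t 1.85 pos [ 0.4538 -0.0632  0.2228] tool x yaw 0.107 tilt [ 0.001 -0.    -1.   ] F [ 0.63 -0.23  1.3 ] gap 0.02416475466375399
in box mm [ -66.6 -132.9  190.8]
 -50,42,100 shift [ 0.083 -0.875  0.454] turn 0.0004
```

send_rows([
  [0,0,0,0.02,-0.18,0.05,-1],
  [0,0,0,0.03,-0.36,0.1,-1],
  [0,0,0,0.05,-0.54,0.15,-1],
  [0,0,0,0.06,-0.7,0.2,-1],
  [0,0,0,0.06,-0.83,0.25,-1],
])

```text
time_s: 2.27
eef_pos: [0.4476, 0.104, 0.1726]
orientation: [[0.994, 0.108, 0.002], [0.108, -0.994, 0.0], [0.002, -0.0, -1.0]]
contact_force: [0.8, 0.4, 0.0]
finger_gap: 0.007
gripper_force: 0.0
```

send_rows([
  [0,0,0,0,0,0,-1],
  [0,0,0,0,0,0,-1],
  [0,0,0,0,0,0,-1],
  [0,0,0,0,0,0,-1],
])

```text
time_s: 2.6
eef_pos: [0.4483, 0.0997, 0.1729]
orientation: [[0.995, 0.104, 0.001], [0.104, -0.995, -0.001], [0.001, 0.001, -1.0]]
contact_force: [-0.4, 0.7, -0.7]
finger_gap: 0.006
gripper_force: 0.0
```

```bash
python3 w.py " -50,42,28"; python3 - <<'E'
from h import *
W=robot.capture('wrist'); x,y,w=np.load('p.npy'); s,co=np.sin(w),np.cos(w)
robot_l=robot.look_for('wrist','lever_left'); print(robot_l[:4])
for i,j,k in((-.0475,-.075,0),(-.0475,.075,0),(.0475,-.075,0),(.0475,.075,0),(0,.042,0),(0,0,0),(0,-.042,0),(-.022,.042,.04),(.022,0,.04)):
    q=proj('wrist',[x+co*i-s*j,y+s*i+co*j,.032+k]); 
    if abs(q).max()<2000: cv2.circle(W,tuple(int(v) for v in q),3,(255,0,0),-1)
cv2.imwrite('pics/w.png',W[:,:,::-1])
E
```

```text
t 2.6 pos [0.4483 0.0997 0.1729] tool x yaw 0.104 tilt [ 0.001 -0.001 -1.   ] F [-0.41  0.66 -0.68] gap 0.005964538582761437
in box mm [-54.9  29.7 140.9]
 -50,42,28 shift [ 0.024 -0.062  0.565] turn -0.0009
[{'box': [418.1, 289.6, 26.4, 23.8], 'p': 0.7}, {'box': [256.4, 146.8, 12.2, 29.7], 'p': 0.61}]
```

View pics/w.png

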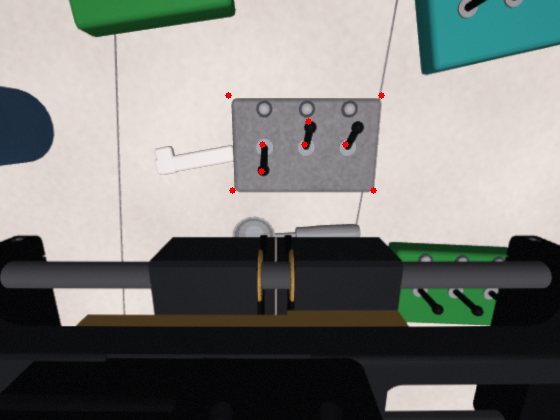

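The wrist view agrees with the model to about 2 mm. The lever tips are at (262,170), (310,128) and (357,128), so they are off, on, on. Next I'll descend behind the left lever and push it.

send_rows([
  [0,0,0,0.02,-0.05,0.15,-1],
  [0,0,0,0.02,-0.05,0.3,-1],
  [0,0,0,0.02,-0.05,0.45,-1],
  [0,0,0,0.02,-0.05,0.56,-1],
  [0,0,0,0.02,-0.05,0.56,-1],
])

```text
time_s: 3.12
eef_pos: [0.4473, 0.1098, 0.0566]
orientation: [[0.994, 0.105, -0.008], [0.105, -0.994, -0.001], [-0.008, -0.0, -1.0]]
contact_force: [-0.6, 0.1, 0.1]
finger_gap: -0.001
gripper_force: 0.0
```

send_rows([
  [0,0,0,0,0,0,-1],
  [0,0,0,0,0,0,-1],
])

```text
time_s: 3.28
eef_pos: [0.4519, 0.1113, 0.0619]
orientation: [[0.994, 0.105, 0.002], [0.105, -0.994, 0.0], [0.002, -0.0, -1.0]]
contact_force: [0.6, 0.9, 1.9]
finger_gap: 0.006
gripper_force: 0.0
```

```bash
python3 w.py " -2,42,28"
```

```text
t 3.2833 pos [0.4519 0.1113 0.0619] tool x yaw 0.105 tilt [ 0.002  0.    -1.   ] F [0.57 0.85 1.88] gap 0.0061880473887764
in box mm [-50.   40.8  29.9]
 -2,42,28 shift [ 0.24  -0.006  0.01 ] turn -0.0003
```

send_rows([
  [0,0,0,0.06,0,0,-1],
  [0,0,0,0.12,0,0,-1],
  [0,0,0,0.17,0,0,-1],
  [0,0,0,0.21,0,0,-1],
  [0,0,0,0.235,0,0,-1],
])

```text
time_s: 3.7
eef_pos: [0.4993, 0.1165, 0.0617]
orientation: [[0.994, 0.106, 0.002], [0.106, -0.994, 0.0], [0.002, -0.0, -1.0]]
contact_force: [-0.3, 0.6, -0.4]
finger_gap: 0.006
gripper_force: 0.0
```

send_rows([
  [0,0,0,0,0,0,-1],
  [0,0,0,0,0,0,-1],
])

```text
time_s: 3.87
eef_pos: [0.4973, 0.1165, 0.0606]
orientation: [[0.994, 0.106, -0.0], [0.106, -0.994, 0.0], [-0.0, -0.0, -1.0]]
contact_force: [-0.4, 0.2, -1.1]
finger_gap: 0.005
gripper_force: 0.0
```

```bash
python3 w.py " -50,42,30"
```

```text
t 3.8667 pos [0.4973 0.1165 0.0606] tool x yaw 0.106 tilt [-0.  0. -1.] F [-0.43  0.16 -1.13] gap 0.004912861112735441
in box mm [-4.3 41.2 28.6]
 -50,42,30 shift [-0.228 -0.004 -0.007] turn 0.0002
```

send_rows([
  [0,0,0,-0.08,0,0,-1],
  [0,0,0,-0.18,0,0,-1],
  [0,0,0,-0.22,0,-0.15,-1],
  [0,0,0,-0.22,0,-0.3,-1],
  [0,0,0,-0.22,0,-0.4,-1],
])

```text
time_s: 4.28
eef_pos: [0.453, 0.112, 0.1424]
orientation: [[0.994, 0.107, 0.001], [0.107, -0.994, -0.001], [0.001, 0.001, -1.0]]
contact_force: [1.2, 1.0, 0.4]
finger_gap: 0.007
gripper_force: 0.0
```

send_rows([
  [0,0,0,0,0,0,-1],
  [0,0,0,0,0,0,-1],
])

```text
time_s: 4.45
eef_pos: [0.454, 0.1117, 0.1415]
orientation: [[0.994, 0.106, 0.002], [0.106, -0.994, -0.001], [0.002, 0.001, -1.0]]
contact_force: [-0.0, -0.4, -0.3]
finger_gap: 0.008
gripper_force: 0.0
```

```bash
python3 w.py 50,0,108 50,0,28; python3 - <<'E'
from h import *
W=robot.capture('wrist'); cv2.imwrite('pics/w2.png',cv2.resize(W[60:240,180:440],None,fx=2,fy=2)[:,:,::-1])
E
```

```text
t 4.45 pos [0.454  0.1117 0.1415] tool x yaw 0.106 tilt [ 0.002 -0.001 -1.   ] F [-0.02 -0.43 -0.29] gap 0.007718524357166856
in box mm [-48.   41.  109.5]
50,0,108 shift [0.49  0.205 0.009] turn 0.0002
50,0,28 shift [0.489 0.205 0.409] turn 0.0002
```

View pics/w2.png

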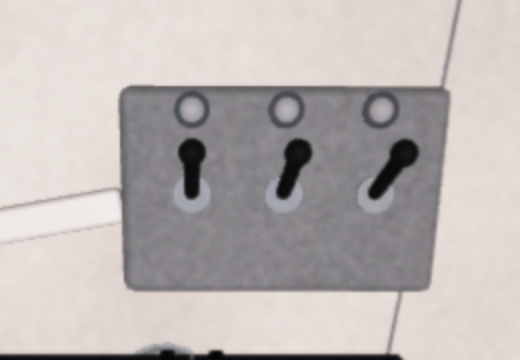

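All three levers are now on, with tips at (192,152), (298,152) and (403,152), so the left one is done. Next I'll go over to the far side of the middle lever.

send_rows([
  [0,0,0,0.12,0.05,0,-1],
  [0,0,0,0.25,0.1,0,-1],
  [0,0,0,0.38,0.16,0,-1],
  [0,0,0,0.48,0.21,0,-1],
  [0,0,0,0.49,0.21,0,-1],
])

```text
time_s: 4.92
eef_pos: [0.5577, 0.0775, 0.1382]
orientation: [[0.995, 0.102, -0.002], [0.102, -0.995, 0.001], [-0.002, -0.001, -1.0]]
contact_force: [-0.1, -1.5, -0.3]
finger_gap: 0.005
gripper_force: 0.0
```

send_rows([
  [0,0,0,0,0,0,-1],
  [0,0,0,0,0,0.12,-1],
  [0,0,0,0,0,0.25,-1],
  [0,0,0,0,0,0.36,-1],
  [0,0,0,0,0,0.4,-1],
])

```text
time_s: 5.33
eef_pos: [0.5512, 0.0807, 0.0566]
orientation: [[0.994, 0.108, -0.007], [0.108, -0.994, -0.001], [-0.007, -0.0, -1.0]]
contact_force: [-0.4, -1.1, 0.5]
finger_gap: 0.009
gripper_force: 0.0
```

send_rows([
  [0,0,0,0,0,0,-1],
  [0,0,0,0,0,0,-1],
])

```text
time_s: 5.5
eef_pos: [0.5548, 0.081, 0.0606]
orientation: [[0.994, 0.107, -0.001], [0.107, -0.994, 0.0], [-0.001, -0.0, -1.0]]
contact_force: [-0.3, 0.4, 0.9]
finger_gap: 0.004
gripper_force: 0.0
```

```bash
python3 w.py 2,0,28
```

```text
t 5.5 pos [0.5548 0.081  0.0606] tool x yaw 0.107 tilt [-0.001  0.    -1.   ] F [-0.28  0.4   0.94] gap 0.004295874274256524
in box mm [49.1 -0.2 28.6]
2,0,28 shift [-0.235 -0.001  0.003] turn 0.0007
```

send_rows([
  [0,0,0,-0.06,0,0,-1],
  [0,0,0,-0.12,0,0,-1],
  [0,0,0,-0.18,0,0,-1],
  [0,0,0,-0.22,0,0,-1],
  [0,0,0,-0.24,0,0,-1],
])

```text
time_s: 5.92
eef_pos: [0.5077, 0.0754, 0.0618]
orientation: [[0.994, 0.107, 0.002], [0.107, -0.994, -0.001], [0.002, 0.001, -1.0]]
contact_force: [0.3, -0.0, 0.6]
finger_gap: 0.003
gripper_force: 0.0
```

send_rows([
  [0,0,0,0,0,0,-1],
  [0,0,0,0.06,0,0,-1],
  [0,0,0,0.14,0,0,-1],
  [0,0,0,0.22,0,0,-1],
  [0,0,0,0.24,0,0,-1],
])

```text
time_s: 6.33
eef_pos: [0.5587, 0.0806, 0.0613]
orientation: [[0.994, 0.105, 0.003], [0.105, -0.994, 0.001], [0.003, -0.001, -1.0]]
contact_force: [0.5, -1.0, 0.1]
finger_gap: 0.0
gripper_force: 0.0
```

send_rows([
  [0,0,0,0,0,0,-1],
  [0,0,0,0,0.08,0,-1],
  [0,0,0,0,0.16,0,-1],
  [0,0,0,0,0.21,0,-1],
  [0,0,0,0,0.21,0,-1],
])

```text
time_s: 6.75
eef_pos: [0.5598, 0.0355, 0.0604]
orientation: [[0.995, 0.102, -0.001], [0.102, -0.995, -0.002], [-0.001, 0.002, -1.0]]
contact_force: [0.3, -0.3, -0.2]
finger_gap: 0.005
gripper_force: 0.0
```

```bash
python3 w.py 1,-42,28
```

```text
t 6.75 pos [0.5598 0.0355 0.0604] tool x yaw 0.102 tilt [-0.001 -0.002 -1.   ] F [ 0.33 -0.34 -0.25] gap 0.004914048122267363
in box mm [ 49.2 -46.   28.4]
1,-42,28 shift [-0.241 -0.019  0.002] turn -0.0017
```

Now I'll pull the right lever, back out and rise, then back away so the view is clear.

send_rows([
  [0,0,0,-0.06,0,0,-1],
  [0,0,0,-0.12,0,0,-1],
  [0,0,0,-0.18,0,0,-1],
  [0,0,0,-0.22,0,0,-1],
  [0,0,0,-0.245,0,0,-1],
])

```text
time_s: 7.17
eef_pos: [0.5101, 0.034, 0.0605]
orientation: [[0.994, 0.107, -0.0], [0.107, -0.994, -0.0], [-0.0, 0.0, -1.0]]
contact_force: [-0.0, 0.1, 0.2]
finger_gap: 0.003
gripper_force: 0.0
```

send_rows([
  [0,0,0,0,0,0,-1],
  [0,0,0,0.06,0,0,-1],
  [0,0,0,0.14,0,0,-1],
  [0,0,0,0.22,0,0,-1],
  [0,0,0,0.24,0,-0.05,-1],
])

```text
time_s: 7.58
eef_pos: [0.5603, 0.0388, 0.0695]
orientation: [[0.994, 0.106, -0.001], [0.106, -0.994, 0.001], [-0.001, -0.002, -1.0]]
contact_force: [-0.8, 0.3, -0.7]
finger_gap: 0.006
gripper_force: 0.0
```

send_rows([
  [0,0,0,0,0,-0.15,-1],
  [0,0,0,0,0,-0.3,-1],
  [0,0,0,0,0,-0.4,-1],
  [0,0,0,-0.15,0,-0.4,-1],
  [0,0,0,-0.3,0,-0.4,-1],
])

```text
time_s: 8.0
eef_pos: [0.5007, 0.0333, 0.1526]
orientation: [[0.994, 0.107, 0.004], [0.107, -0.994, 0.002], [0.004, -0.001, -1.0]]
contact_force: [-0.9, 0.1, -0.6]
finger_gap: 0.007
gripper_force: 0.0
```

send_rows([
  [0,0,0,-0.15,0,0,-1],
  [0,0,0,-0.25,0,0,-1],
  [0,0,0,-0.25,0,0,-1],
  [0,0,0,-0.25,0,0,-1],
])

```text
time_s: 8.33
eef_pos: [0.4495, 0.0267, 0.1514]
orientation: [[0.994, 0.106, 0.002], [0.106, -0.994, -0.002], [0.002, 0.002, -1.0]]
contact_force: [-0.1, 0.6, -0.2]
finger_gap: 0.005
gripper_force: 0.0
```

```bash
python3 w.py; python3 - <<'E'
from h import *
W=robot.capture('wrist'); cv2.imwrite('pics/w3.png',W[:,:,::-1])
E
```

```text
t 8.3333 pos [0.4495 0.0267 0.1514] tool x yaw 0.106 tilt [ 0.002 -0.002 -1.   ] F [-0.13  0.57 -0.17] gap 0.005496942080963742
in box mm [-61.4 -43.1 119.4]
```

View pics/w3.png

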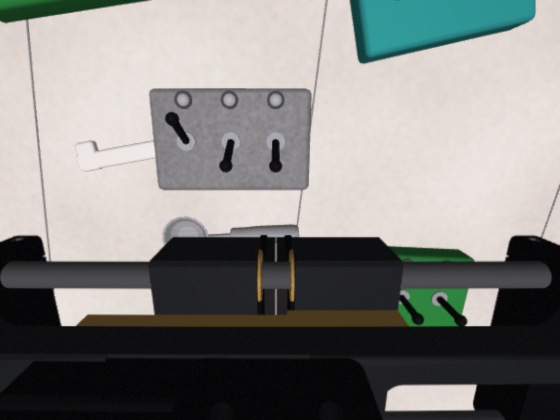

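The left lever tip at (172,118) is towards the lenses, so on. The middle (226,165) and right (275,166) tips are away from the lenses, so off. The arm is clear of everything.

```bash
python3 -c "from plant import robot; print(robot.sign_off())"
```

```text
the job is handed in; nothing more can be done
None
```

The grey box's left lever is on and the middle and right levers are off, set in that order and seen in the last wrist picture; the job was handed in at about 8.4 s with the arm clear and no measured force above about 2 N.

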